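Hang the gap gauge on the sprung hook inside its cabinet

ROBOT

A 6-joint arm with a two-finger parallel gripper is mounted at the origin on the work surface; the furniture and walls round the work are solid. World frame = base frame: x ahead of the robot, y to its left, z up, the work surface at z = 0. Lengths are in mm, angles in rad, forces in N, time in s.
With the tool pointing down it reaches from about 375 to 750 mm from the base axis. Payload 9 kg.
Tool frame: the origin (TCP) lies at the very end of the fingers, on their centre line; the grasp point (between the pads) lies 19 mm behind it; x points along the fingers, z is the direction in which the jaws open and shut, and the axes are right-handed (so a half turn about x gives the same grasp; the last joint's range is limited). The gripper opens to 85 mm and grips with 20 to 120 N. Pads are 22 mm wide; open, the fingers measure 114 mm over their backs; the gripper's body (76 mm by 85 mm) begins 54 mm behind the grasp point. The pads swing forward as they close: fully open they stand 13 mm farther back than shut.
Start: joints at [1.088, 0.104, 0.097, 1.564, 0, 1.353], TCP at [157.034, 579.12, 209.531] pointing down, gripper open.
Joint ranges: [-2.99, 2.99], [-0.84, 1.86], [-1.1, 1.16], [-1.84, 2.11], [-1.51, 1.56], [-3.14, 3.14]. Speed limits (rad/s): [2.22, 2.22, 2.57, 3.14, 3.14, 3.14].

INTERFACE

Orientations are given as a unit quaternion [w, x, y, z].
In Python, from workcell import r gives the robot as it stands. The module is installed in compiled form; this text tells all that it offers.
- The arm moves only by the tool play_rows, never from a script. Its argument "rows" is a list of rows, each a list of 4 numbers: the shift along the tool's x, y, z in mm, then the turn about the tool's x in degrees. A call has 1 to 8 rows; each row is the pose to reach, as a shift and turn from the pose commanded when the call began, along the tool's axes at that moment; what a row does not reach only later rows make up. A row lasts 1/12 s, in which the tool goes at most 41.7 mm and 7.16 degrees, less where a joint would pass 70% of its speed; a pose out of reach is approached as far as the arm can. A call with a gripper value outside its range is refused whole. "claw" is the opening, from 0 (shut) to 1 (fully open), set as the call begins (left out, the last holds). The fingers move at their own pace and stop on an object; "force" is the grip in N (left out, the last holds). Time passes only in rows, so rows that repeat a pose let the fingers close. It gives the time, the measured TCP pose, the force and the opening at its end, in the units of the state.
- r.state(): the state, without advancing time (a new reading comes with each control period).
- r.snapshot(name): name is "scene" or "top"; returns (picture, depth): 384x512x3 uint8, red, green, blue; 384x512 float32, mm along the optical axis (not along the pixel's ray), 0 where there is no reading.
- r.get_calibration(name): a dict with "fov_y" (degrees; the focal length in pixels is half the picture's height over the tangent of half this angle, whatever the lens; pixels are square), "cx", "cy" (the principal point, pixels), "camera_from_world" (4x4, takes a point from world to camera coordinates). Camera axes: x right, y down, z forward; pixel columns grow to the right and rows downward; lengths in mm; the calibration is good to about 2 mm. A picture is of the moment at which its call begins. get_calibration takes no time and is no camera call.
- r.close_job(): hands the job in, once; it reports no verdict.
Trained networks look in the newest picture that a camera, given by its name, has taken for a name from the list of things; names that differ only in an ending like _2 or _b are one class to them, and where a whole thing is asked for, a point or a joint stands for the part that bears it (a point fixed in the world has none). Each returns a list of dicts, best first, with "p" (0 to 1); they miss things now and then, are a little off and sometimes report something else, mostly with a low value. They report only what shows in the picture. A call takes as long as a camera call. They do not tell look-alikes from the thing itself.
- r.search_frame(camera, query): "box" ([left, top, right, bottom] in pixels, round what is visible of it).
- r.masks_of(camera, query): "mask" (384x512 bool, what is visible of it) and "box" ([left, top, right, bottom] in pixels, round what is visible of it).
The state is a dict: "time_s": time; "joint_positions": joint angles; "dq": joint speeds; "tau": joint torques, N m; "ee_pos": TCP position; "tcp_rot": TCP orientation; "force": force on the tool from outside, world axes, zero at the start; "torque": the same for the moment, N m; "grip_width": finger opening in mm.
Only numpy, scipy, OpenCV 4.12 (cv2) and the standard library are available. Lean on these libraries where they do the work, as an engineer would, in place of code of your own. Each camera call takes 0.05 s, during which the arm holds its last target.

TASK

Lift the gap gauge by its orange grip out of the wooden stand, lower it upright through the wide front part of the opening in the cabinet roof and hang it by its eye on the hook inside, behind the hook's upturned tip, held by the sprung keeper; press it down lightly, with some 5 N, so that you feel it seat, keep it so for a moment, and only then let go. The hook's height was set by hand and is not known exactly, so feel for it gently, never push on it with more than 12 N, and touch the cabinet itself with neither the gauge nor the robot. Leave the tape measure and the two loose wooden handles where they are.

Things in the scene. Friction and masses are not known exactly. Their poses are not given: they have to be found in the camera images.
- gauge_grip (a point): Centre of the orange grip of the gap gauge (loose, about 150 g), which stands upright in the stand. Grip 14 mm (x) x 22 mm (y) x 44 mm high; z up along the stem. Below it an 8 x 10 mm stem leads to a flat steel plate, 6 mm thick (x), 46 mm wide (y), from 90 to 152 mm below this point. The weight lies in the plate. Symmetric about the grip's axis.
- gauge_eye (a point): Top of the gauge's eye, mid-thickness of the plate, 98 mm straight below gauge_grip, same axes. The eye is a window through the plate along x, 20 mm wide, reaching down 22 mm from this point; its upper edge is a shallow inverted V (apex here, about 5 mm lower at the sides) that centres on the hook. Under the eye the plate is solid for 32 mm, with an open measuring gap 8 mm deep and 16 mm high in each side.
- stand: Fixed wooden block 36 x 76 x 34 mm, origin at the centre of its underside; x across its slot, y along it. The gauge's foot stands 26 mm deep in a slot 7.6 x 47.6 mm, its axes those of the stand; lift the gauge straight up by more than 35 mm to free it.
- cabinet: Fixed green steel gauge cabinet: 100 mm deep (x, +x to the back, away from the robot), 110 mm wide (y), 126 mm high (z up); origin at the centre of its underside, on the table. No floor. The roof is 6 mm thick, its underside at z = 120 mm, with a keyhole opening: wide mouth in front, narrow slot behind. When the gauge hangs, its grip stands out above the roof.
- cabinet_mouth (a point): Centre of the wide mouth of the opening, on the roof's top; cabinet frame (-22, 0, 126) mm. The mouth spans x -38 to -6 mm and y +-33 mm in the cabinet frame; the gauge's plate goes down through it, square to x. It runs on into the slot.
- cabinet_slot (a point): Centre of the narrow slot, on the roof's top; cabinet frame (11, 0, 126) mm. The slot spans x -6 to 28 mm and y +-13 mm; only the stem can pass along it, with the plate below the roof.
- hook_rail: Fixed rail on the inner back wall; origin and axes those of the cabinet. A carriage on it bears the hook: a round brass peg 6 mm thick at y = 0, running forward from the back wall to an upturned tip at x -1 to 5 mm. The peg's upper side is 62 to 94 mm above the origin (differs each time, not measured: feel for it); the tip rises 10 mm above that. The peg yields 3 mm up or down (6 N/mm).
- peg (a joint): How far the brass peg of the hook gives on its spring from where its carriage is clamped, in m: 0 unloaded, negative when pressed down (about -0.0008 at 5 N), positive when lifted, at most 0.003 either way. It does not tell the height of the hook.
- keeper_foot (a point): Point at table height below the face of the red sprung keeper, cabinet frame (7, 0, 0) mm: two upright bars at y +-15 mm, just behind the tip, from 14 mm below to 26 mm above the peg's axis. The keeper can be pushed back (+x) up to 18 mm and resists with 1 N plus 0.1 N per mm; a plate that meets firmer resistance nearer the front has struck the tip, eye at a wrong height.
- hang_foot (a point): Point at table height below where the plate's centre hangs, cabinet frame (8, 0, 0) mm. To hang: eye level with the tip, push the plate back over the tip and against the keeper until wholly behind the tip (plate centre x about 11 mm), lower it until the eye presses on the peg with some 5 N, let go; the keeper presses it forward against the tip (centre x 8 mm).
- tape_measure: Yellow pocket tape measure, 71 x 30 x 62 mm, loose; leave alone. Origin at the centre of its underside.
- handle_new: Brown turned wooden handle, 27 x 118 x 27 mm, lying loose; leave alone. Origin under its centre.
- handle_raw_2: Pale wooden handle blank, 26 x 135 x 26 mm, lying loose; leave alone. Origin under its centre.
There are look-alikes about, which are no part of the job. Leave any blue look-alike of the part that bears gauge_grip alone.

How it is judged (in metres and radians):
On the way, in this order (a step that is already met when the one before it is completed fails the run):
1. the gauge has been lifted out of the stand (z of gauge_eye in the frame of stand above 0.094 m), for 0.1 s.
2. the gauge is inside the cabinet in front of the hook, lowered through the wide mouth of the opening (x of gauge_eye in the frame of cabinet between -0.038 and -0.004 m and y of gauge_eye in the frame of cabinet between -0.02 and 0.02 m and z of gauge_eye in the frame of cabinet between 0.03 and 0.114 m), for 0.1 s.
3. still gripped and behind the hook's tip, the gauge is pressed down lightly onto the hook until it seats, and held so for a moment (the peg pressed down by 0.4 mm or more, with under 12 N) (x of gauge_eye in the frame of cabinet between 0.0055 and 0.02 m and y of gauge_eye in the frame of cabinet between -0.012 and 0.012 m and z of gauge_eye in the frame of cabinet between 0.05 and 0.1 m and value of joint peg below -0.0004 m and contact force between gauge and hook_rail below 12 N and contact force between gauge and the fingers above 2 N and linear speed of gauge below 0.012 m/s), for 0.2 s.
At the end, for the whole second after the job is handed in: The gauge hangs in the cabinet on the hook, its plate behind the upturned tip (eye 5.5 to 13.5 mm behind the cabinet's centre, within 10 mm sideways, 56 to 100 mm up), upright within 0.15 rad, at rest and released (x of gauge_eye in the frame of cabinet between 0.0055 and 0.0135 m and y of gauge_eye in the frame of cabinet between -0.01 and 0.01 m and z of gauge_eye in the frame of cabinet between 0.056 and 0.1 m and angle between gauge_grip's own z axis and vertical below 0.15 rad and linear speed of gauge below 0.02 m/s and contact force between gauge and the fingers below 0.1 N); the robot touches nothing.
It fails at once if the gauge touches the cabinet (roof or walls) with more than 1 N (contact force between gauge and cabinet above 1 N).
It fails at once if the robot touches the cabinet with more than 1 N (contact force between any of the fingers, the arm and cabinet above 1 N).
It fails at once if the hook, keeper or rail is forced: the gauge presses on it with more than 12 N (contact force between gauge and hook_rail above 12 N).
It fails at once if the robot presses on the hook, keeper or rail (contact force between any of the fingers, the arm and hook_rail above 1 N).
It fails at once if the tape measure or a loose handle is moved by more than 3 cm (distance of any of tape_measure, handle_new, handle_raw_2 from where it was at the start of the episode above 0.03 m).
It also fails if it takes over 70 s, if anything falls off the work surface, if the arm or the gripper's body presses on something with over 40 N, if the wrist force passes 120 N, or if a joint passes its speed limit or range.

## Working session

There is one attempt and no reset: what is moved stays moved. The work goes in short steps, Python scripts to look and compute and a tool call to move; the robot and the scene stay as the last step left them, time stands still between calls to the robot, and variables do not carry over. Pictures are saved under pics/ and viewed, and the job is handed in when it is done.

Besides the shell and the picture viewer there is one more tool, called after "Request:" as name(argument=value, ...) on one line, values as JSON. play_rows: Moves the arm, as the interface text tells. Its arguments: {"type":"object","properties":{"rows":{"type":"array","items":{"type":"array","items":{"type":"number"}}},"claw":{"type":"number"},"force":{"type":"number"}},"required":["rows"]}

```bash
mkdir -p pics; cat > h.py <<'E'
import numpy as np, cv2
from workcell import r
def snap(n,f):
    p,d=r.snapshot(n); cv2.imwrite('pics/'+f+'.png',p[:,:,::-1]); np.savez('pics/'+f+'.npz',p=p,d=d); return p,d
def world(n,d,uv=None,mask=None):
    c=r.get_calibration(n); H,W=d.shape; f=H/2/np.tan(np.radians(c['fov_y'])/2)
    v,u=np.mgrid[:H,:W]
    P=np.stack([(u+0.0-c['cx'])/f*d,(v+0.0-c['cy'])/f*d,d],-1)
    T=np.linalg.inv(np.array(c['camera_from_world']))
    return P@T[:3,:3].T+T[:3,3]
E
python3 - <<'E'
from h import *
print(r.state())
for n in('scene','top'):
    p,d=snap(n,n+'0'); c=r.get_calibration(n); print(n,c)
    for q in ['gauge_grip','stand','cabinet','tape_measure','handle_new','handle_raw_2','hook_rail']:
        print(q,[(np.round(x['box']).tolist(),round(x['p'],2)) for x in r.search_frame(n,q)][:4])
E
```

```text
{'time_s': 0.0, 'joint_positions': array([ 1.08831976e+00,  1.04688952e-01,  9.64310378e-02,  1.56388749e+00,
       -2.35062585e-05,  1.35308146e+00]), 'dq': array([-1.07041062e-03,  3.14069914e-04, -4.72243181e-04, -7.52903714e-05,
        1.56169910e-03, -4.30082740e-05]), 'tau': array([-1.60659944e-03, -5.56930339e+01,  5.03655124e+01,  1.68361596e-02,
       -3.70367188e-04,  3.25803887e-05]), 'ee_pos': array([156.83778989, 578.7536069 , 208.70736026]), 'tcp_rot': array([ 0.56119337, -0.42983653,  0.56205134,  0.4294192 ]), 'force': array([ 0.24575661,  0.54479631, -0.48451964]), 'torque': array([-0.00131972,  0.01595939,  0.02289627]), 'grip_width': 85.14227751542438}
scene {'fov_y': 57.92675823821777, 'cx': 259.03379814484776, 'cy': 189.8524887642543, 'camera_from_world': array([[-7.90908239e-01, -6.11767698e-01, -1.42982671e-02,
         3.80253671e+02],
       [-4.16424903e-01,  5.55191409e-01, -7.19967221e-01,
         3.37055828e+02],
       [ 4.48390964e-01, -5.63473852e-01, -6.93860765e-01,
         6.84309614e+02],
       [ 0.00000000e+00,  0.00000000e+00,  0.00000000e+
[... 509 characters left out ...]
from_world': array([[-1.69321325e-02, -9.99137544e-01,  3.79139893e-02,
        -4.92467288e+01],
       [-9.98388066e-01,  1.48406487e-02, -5.47816190e-02,
         5.16761976e+02],
       [ 5.41717041e-02, -3.87804441e-02, -9.97778284e-01,
         9.38923146e+02],
       [ 0.00000000e+00,  0.00000000e+00,  0.00000000e+00,
         1.00000000e+00]])}
gauge_grip [([298.0, 129.0, 327.0, 149.0], 0.62), ([153.0, 226.0, 180.0, 235.0], 0.57)]
stand [([158.0, 219.0, 186.0, 237.0], 0.8)]
cabinet [([300.0, 164.0, 360.0, 217.0], 0.72)]
tape_measure []
handle_new [([256.0, 243.0, 306.0, 257.0], 0.73)]
handle_raw_2 [([303.0, 220.0, 327.0, 268.0], 0.71)]
hook_rail [([333.0, 180.0, 340.0, 192.0], 0.42)]
```

```bash
python3 - <<'E'
import cv2
a=cv2.imread('pics/scene0.png');b=cv2.imread('pics/top0.png')
cv2.imwrite('pics/s1.png',cv2.resize(a[110:330,180:400],(800,600) if 0 else (600,600),interpolation=cv2.INTER_CUBIC))
cv2.imwrite('pics/t1.png',cv2.resize(b[110:290,140:380],(800,600),interpolation=cv2.INTER_CUBIC))
E
```

```text
(no output)
```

View pics/scene0.png

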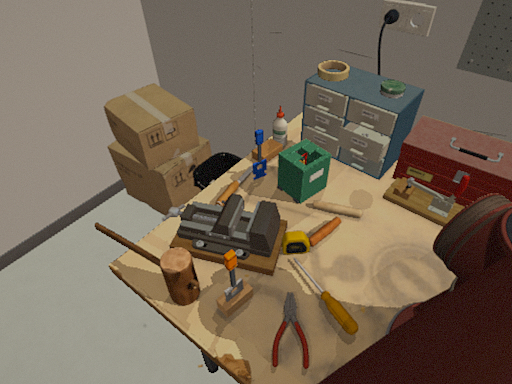

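View pics/s1.png

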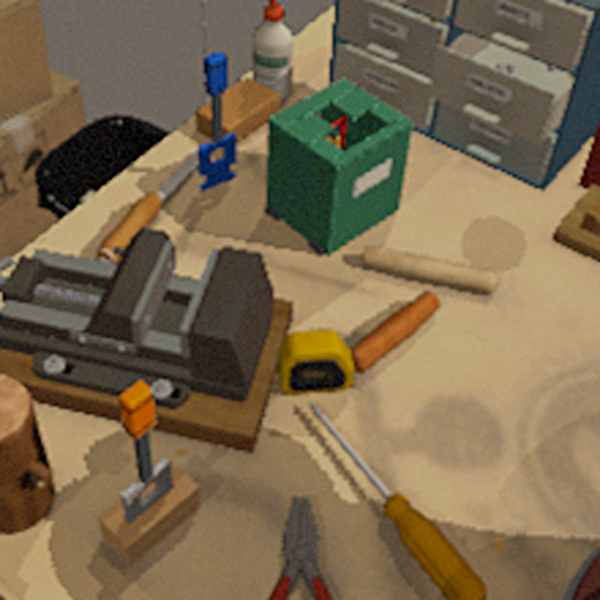

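View pics/t1.png

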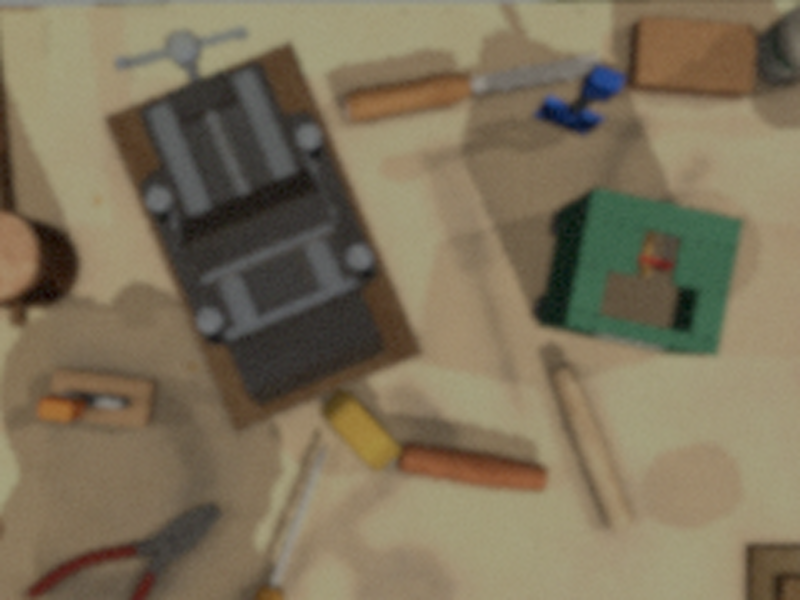

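The orange gauge stands in the wooden block (scene ~(231,262); top ~(160,231)). The blue look-alike is further back (scene ~(260,155)). The green cabinet is at scene (304,168), top (330,190), with its mouth toward the robot. Next I'll measure the poses.

```bash
cat > m.py <<'E'
from h import *
def rect(pts):
    (c,s,a)=cv2.minAreaRect(pts.astype(np.float32)); return np.round(c,1),np.round(s,1),round(a,1)
for n in('scene','top'):
    z=np.load(f'pics/{n}0.npz'); p,d=z['p'].astype(int),z['d']; W=world(n,d); ok=d>0
    R,G,B=p[...,0],p[...,1],p[...,2]
    # cabinet roof
    bx={'scene':(270,128,340,205),'top':(292,155,368,225)}[n]
    m=np.zeros_like(ok); m[bx[1]:bx[3],bx[0]:bx[2]]=1
    g=m&ok&(G>R+15)
    rf=g&(abs(W[...,2]-126)<5)
    P=W[rf]; print(n,'roof z',np.median(P[:,2]),P[:,2].std(),len(P),rect(P[:,:2]))
    cv2.imwrite(f'pics/m_{n}.png',rf*255)
    bx={'scene':(205,240,265,325),'top':(145,210,195,245)}[n]
    m=np.zeros_like(ok); m[bx[1]:bx[3],bx[0]:bx[2]]=1
    o=m&ok&(R>170)&(R-B>110)&(G<R*0.75)&(W[...,2]>90)
    P=W[o]; print('grip',len(P),P.min(0).round(1),P.max(0).round(1),np.median(P,0).round(1))
    s=m&ok&(abs(W[...,2]-34)<4); P=W[s]
    print('standtop',len(P),np.median(P[:,2]),rect(P[:,:2]))
    # table z
    t=ok&(abs(W[...,2])<15)&(np.linalg.norm(W[...,:2]-np.array([450,0]),axis=-1)<250); print('table',np.median(W[t][:,2]))
E
python3 m.py
```

```text
scene roof z 125.3263751224622 1.3828722520343533 693 (array([ 508.1, -245.6]), array([109.8, 101.2]), 76.7)
grip 112 [415.  153.2 149.3] [429.8 172.1 184. ] [418.1 163.9 179.1]
standtop 536 33.26455310186623 (array([451.2, 110.8]), array([133.4, 167. ]), 54.7)
table -0.5666035020594791
top roof z 125.45574474963149 1.4607181701118375 1386 (array([ 507.1, -245.6]), array([109.9,  99.4]), 77.2)[ WARN:0@0.654] global loadsave.cpp:1063 imwrite_ Unsupported depth image for selected encoder is fallbacked to CV_8U.
Traceback (most recent call last):
  File "m.py", line 17, in <module>
    P=W[o]; print('grip',len(P),P.min(0).round(1),P.max(0).round(1),np.median(P,0).round(1))
                                ~~~~~^^^
ValueError: zero-size array to reduction operation minimum which has no identity
```

```bash
cat > m2.py <<'E'
from h import *
from m0 import *
E
python3 - <<'E'
from h import *
def rect(pts):
    (c,s,a)=cv2.minAreaRect(pts.astype(np.float32)); return np.round(c,1),np.round(s,1),round(a,1)
for n in('scene','top'):
    z=np.load(f'pics/{n}0.npz'); p,d=z['p'].astype(int),z['d']; W=world(n,d); ok=d>0
    R,G,B=p[...,0],p[...,1],p[...,2]
    near=np.linalg.norm(W[...,:2]-np.array([420,160]),axis=-1)<60
    for nm,m in(('stand',ok&near&(abs(W[...,2]-33.5)<3)),('grip',ok&near&(W[...,2]>136)),('griptop',ok&near&(W[...,2]>178))):
        k,l,st,_=cv2.connectedComponentsWithStats(m.astype(np.uint8),connectivity=8)
        if k<2: continue
        i=1+np.argmax(st[1:,4]); mm=(l==i) if nm!='grip' else m
        P=W[mm]; print(n,nm,len(P),'med',np.median(P,0).round(1),'min',P.min(0).round(1),'max',P.max(0).round(1),rect(P[:,:2]))
    # stand base colors / keeper red
    nc=np.linalg.norm(W[...,:2]-np.array([508,-245.6]),axis=-1)<60
    yaw=np.radians(-13); C=np.array([[np.cos(yaw),np.sin(yaw)],[-np.sin(yaw),np.cos(yaw)]])
    m=ok&nc&(R>G+25)&(R>B+40)&(W[...,2]>40)&(W[...,2]<122)
    for v,u in np.argwhere(m):
        q=C@(W[v,u,:2]-[507.6,-245.6]); print(n,(u,v),p[v,u],np.r_[q,W[v,u,2]].round(1))
E
```

```text
scene stand 355 med [416.1 171.8  33.4] min [400.1 121.2  30.5] max [446.5 201.2  36.5] (array([422.5, 161.1]), array([77.2, 37.2]), 80.0)
scene grip 212 med [418.2 165.4 169.2] min [414.2 149.9 140. ] max [430.8 173.2 184. ] (array([422.5, 162. ]), array([22.1, 15.1]), 80.2)
scene griptop 72 med [421.9 162.6 181. ] min [415.5 149.9 178. ] max [430.1 172.  184. ] (array([422.9, 161.2]), array([22.1, 14.2]), 86.9)
scene (np.int64(305), np.int64(153)) [144  18  16] [ 10.6 -12.2 114.7]
scene (np.int64(306), np.int64(153)) [106   2   4] [  8.5 -14.1 115. ]
scene (np.int64(303), np.int64(154)) [161  39  23] [  7.2  -0.5 119.1]
scene (np.int64(304), np.int64(154)) [169  27  22] [  9.1  -6.8 114.8]
scene (np.int64(305), np.int64(154)) [112   0   0] [  8.5 -10.3 113.3]
scene (np.int64(306), np.int64(154)) [97  5  2] [  7.4 -13.2 112.5]
scene (np.int64(307), np.int64(154)) [72 36 24] [  7.6 -17.7 110.1]
scene (np.int64(302), np.int64(155)) [175  41  38] [  7.5   2.9 117.1]
scene (np.int64(303), np.int64(155)) [165  31  17] [ 10.5  -4.6 111.5]
scene (np.int64(305), np.int64(155)) [62 11  0] [ 
[... 3812 characters left out ...]
(189)) [93 37 27] [  7.6  -9.3 115.7]
top (np.int64(340), np.int64(189)) [97 42 34] [  8.2 -11.9 114.5]
top (np.int64(341), np.int64(189)) [89 51 40] [  8.8 -14.4 114.2]
top (np.int64(333), np.int64(190)) [105  79  45] [  3.7   1.1 102.1]
top (np.int64(334), np.int64(190)) [112  81  48] [ 7.  -7.2 77.9]
top (np.int64(335), np.int64(190)) [103  71  49] [ 7.4 -9.6 78.2]
top (np.int64(336), np.int64(190)) [91 59 41] [  7.9 -11.9  78.7]
top (np.int64(337), np.int64(190)) [83 46 34] [  7.4 -12.   88.1]
top (np.int64(338), np.int64(190)) [86 46 37] [  7.2 -12.9  94. ]
top (np.int64(339), np.int64(190)) [92 43 36] [  6.8 -13.2 102.2]
top (np.int64(340), np.int64(190)) [94 51 42] [  6.9 -14.8 105.3]
```

```bash
python3 - <<'E'
import cv2
a=cv2.imread('pics/scene0.png');b=cv2.imread('pics/top0.png')
cv2.imwrite('pics/s2.png',cv2.resize(a[130:205,270:340],(560,600),interpolation=cv2.INTER_NEAREST))
cv2.imwrite('pics/t2.png',cv2.resize(b[160:220,295:365],(700,600),interpolation=cv2.INTER_NEAREST))
cv2.imwrite('pics/s3.png',cv2.resize(a[245:320,205:265],(480,600),interpolation=cv2.INTER_NEAREST))
E
```

```text
(no output)
```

View pics/s2.png

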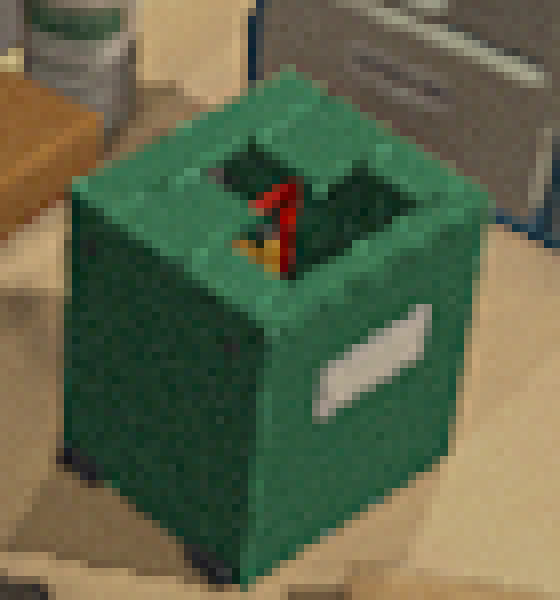

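View pics/t2.png

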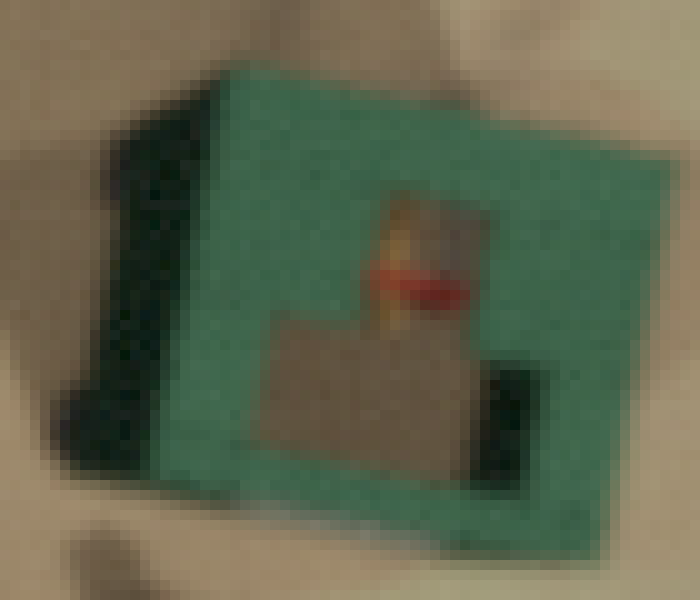

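View pics/s3.png

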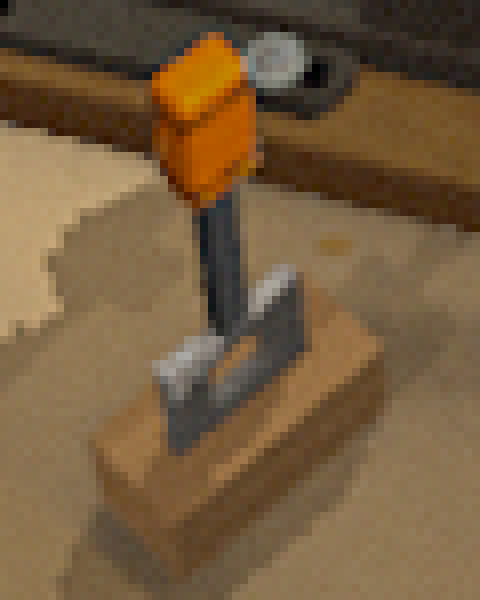

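```bash
cat > go.py <<'E'
import sys
from h import *
from scipy.spatial.transform import Rotation as Ro
def plan(tx,ty,tz,yaw):
    s=r.state(); q=s['tcp_rot']; R=Ro.from_quat([q[1],q[2],q[3],q[0]]).as_matrix()
    d=R.T@(np.array([tx,ty,tz])-s['ee_pos'])
    y=np.degrees(np.arctan2(R[1,2],R[0,2])); e=(yaw-y+90)%180-90
    print('t',round(s['time_s'],2),'ee',s['ee_pos'].round(2),'yaw',round(y,2),'toolx',R[:,0].round(3),'F',s['force'].round(2),'w',round(s['grip_width'],1),'j6',s['joint_positions'][5].round(2))
    print('shift',d.round(1),'turn about tool x',round(-e,2))
def cab(x,y): # cabinet frame -> world
    a=np.radians(-13.05); return 507.6+x*np.cos(a)-y*np.sin(a), -245.6+x*np.sin(a)+y*np.cos(a)
if __name__=='__main__':
    a=[float(v) for v in sys.argv[1:]]
    if len(a)==4: plan(*a)
    else: X=cab(a[0],a[1]); plan(X[0],X[1],a[2],-13.05)
E
python3 go.py 421.8 161.6 235 -9.5
python3 - <<'E'
from h import *
z=np.load('pics/top0.npz');W=world('top',z['d']);ok=z['d']>0
for x0 in range(300,620,40):
    print(x0,[ (lambda m: int(W[m][:,2].max()) if m.sum() else -1)(ok&(abs(W[...,0]-x0)<20)&(abs(W[...,1]-y0)<20)) for y0 in range(280,-360,-40)])
E
```

```text
t 0.8 ee [157.03 579.13 209.56] yaw 74.83 toolx [ 0.  0. -1.] F [-0.03 -0.27 -0.18] w 85.1 j6 1.35
shift [ -25.5 -364.8 -333.7] turn about tool x 84.33
300 [4, 3, 19, 19, 18, 17, 20, 17, 4, 4, 3, 4, 3, 22, 3, 3]
340 [2, 2, 3, 3, 16, 17, 3, 18, 11, 24, 30, 28, 24, 23, 4, 4]
380 [3, 4, 4, 3, 32, 29, 32, 60, 64, 48, 29, 28, 23, 24, 3, 4]
420 [4, 3, 69, 183, 72, 33, 119, 116, 75, 3, 4, 3, 24, 15, 3, 4]
460 [3, 3, 86, 13, 3, 53, 121, 121, 120, 34, 3, 9, 128, 128, 129, 3]
500 [2, 137, 139, 3, 40, 119, 117, 118, 119, 31, 4, 13, 130, 128, 130, 126]
540 [-1, 138, 139, 4, 83, 120, 120, 122, 83, 4, 3, 4, 128, 129, 131, 127]
580 [2, 89, 88, 31, 73, 88, 110, 120, 44, 4, 3, 3, 129, 125, 3, 4]
```

Request:
play_rows(rows=[[-26,-30,-28,7],[-26,-60,-55,14],[-26,-90,-83,21],[-26,-120,-110,28],[-26,-150,-138,35],[-26,-180,-165,42],[-26,-210,-193,49],[-26,-240,-220,56]], claw=0.5, force=50)

```text
time_s: 1.47
ee_pos: [331.7, 302.2, 235.8]
tcp_rot: [0.698, -0.114, 0.698, 0.114]
force: [1.1, 0.5, 1.1]
grip_width: 42.7
```

```bash
python3 go.py 421.8 161.6 235 -9.5
```

```text
t 1.47 ee [331.67 302.2  235.78] yaw 18.5 toolx [ 0.001  0.    -1.   ] F [1.08 0.49 1.05] w 42.7 j6 1.69
shift [   0.8 -161.9   40.8] turn about tool x 28.0
```

Request:
play_rows(rows=[[0,-32,8,7],[0,-65,16,14],[0,-97,24,21],[0,-130,32,28],[0,-161,40,28],[0,-161,40,28]])

```text
time_s: 1.97
ee_pos: [423.3, 160.5, 235.2]
tcp_rot: [0.705, 0.058, 0.704, -0.059]
force: [0.7, 1.1, 0.1]
grip_width: 42.8
```

```bash
python3 go.py 421.8 161.6 141 -9.5
```

```text
t 1.97 ee [423.29 160.49 235.2 ] yaw -9.46 toolx [ 0.001 -0.001 -1.   ] F [0.69 1.15 0.1 ] w 42.8 j6 1.81
shift [94.2  0.9 -1.7] turn about tool x 0.04
```

Request:
play_rows(rows=[[0,0.8,-1.3,0],[25,0.8,-1.3,0],[50,0.8,-1.3,0],[70,0.8,-1.3,0],[85,0.8,-1.3,0],[94,0.8,-1.3,0],[94,0.8,-1.3,0],[94,0.8,-1.3,0]])

```text
time_s: 2.63
ee_pos: [419.4, 166.1, 141.9]
tcp_rot: [0.705, 0.056, 0.705, -0.056]
force: [0.2, 0.3, -0.6]
grip_width: 42.5
```

```bash
python3 go.py 421.8 161.6 141 -9.5; python3 - <<'E'
from h import *
p,d=snap('scene','s5'); q,_=snap('top','t5')
cv2.imwrite('pics/c5.png',np.hstack([cv2.resize(p[200:330,180:310],(400,400))[:,:,::-1],cv2.resize(q[180:280,110:210],(400,400))[:,:,::-1]]))
E
```

```text
t 2.63 ee [419.43 166.06 141.94] yaw -9.11 toolx [ 0.  0. -1.] F [ 0.16  0.31 -0.59] w 42.5 j6 1.82
shift [ 0.9 -4.   3. ] turn about tool x 0.39
```

View pics/c5.png

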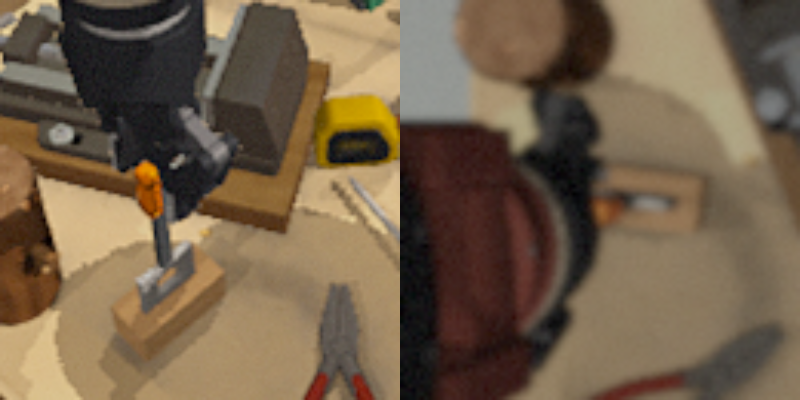

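The fingers straddle the orange grip, about 5 mm off centre. I'll correct that before closing.

Request:
play_rows(rows=[[0.9,-4,3,0.4],[0.9,-4,3,0.4],[0.9,-4,3,0.4],[0.9,-4,3,0.4]])

```text
time_s: 3.07
ee_pos: [422.3, 160.9, 140.9]
tcp_rot: [0.705, 0.059, 0.704, -0.059]
force: [-0.1, -0.1, -0.0]
grip_width: 42.4
```

```bash
python3 go.py 421.8 161.6 141 -9.5
```

```text
t 3.07 ee [422.32 160.95 140.91] yaw -9.59 toolx [ 0.  0. -1.] F [-0.08 -0.07 -0.03] w 42.4 j6 1.81
shift [-0.1  0.6 -0.6] turn about tool x -0.09
```

Request:
play_rows(rows=[[0,0.5,-0.4,0],[0,0.5,-0.4,0],[0,0.5,-0.4,0],[0,0.5,-0.4,0],[0,0.5,-0.4,0],[0,0.5,-0.4,0],[0,0.5,-0.4,0],[0,0.5,-0.4,0]], claw=0, force=60)

```text
time_s: 3.73
ee_pos: [422.0, 161.7, 140.8]
tcp_rot: [0.705, 0.059, 0.704, -0.059]
force: [0.5, -0.2, 2.6]
grip_width: 12.5
```

```bash
python3 go.py 421.8 161.6 195 -9.5
```

```text
t 3.73 ee [421.96 161.67 140.85] yaw -9.57 toolx [ 0.001  0.    -1.   ] F [ 0.52 -0.18  2.56] w 12.5 j6 1.81
shift [-54.2  -0.1  -0.1] turn about tool x -0.07
```

Request:
play_rows(rows=[[-3,0,0,0],[-8,0,0,0],[-16,0,0,0],[-26,0,0,0],[-36,0,0,0],[-46,0,0,0],[-56,0,0,0],[-64,0,0,0]])

```text
time_s: 4.4
ee_pos: [422.0, 161.7, 206.2]
tcp_rot: [0.705, 0.059, 0.704, -0.059]
force: [0.3, 0.5, -1.5]
grip_width: 12.8
```

```bash
python3 go.py 421.8 161.6 270 -9.5; python3 - <<'E'
from h import *
p,d=snap('scene','s6')
cv2.imwrite('pics/c6.png',cv2.resize(p[180:330,160:310],(600,600))[:,:,::-1])
E
```

```text
t 4.4 ee [421.96 161.68 206.21] yaw -9.57 toolx [ 0.001  0.    -1.   ] F [ 0.26  0.46 -1.51] w 12.8 j6 1.81
shift [-63.8  -0.1  -0.1] turn about tool x -0.07
```

View pics/c6.png

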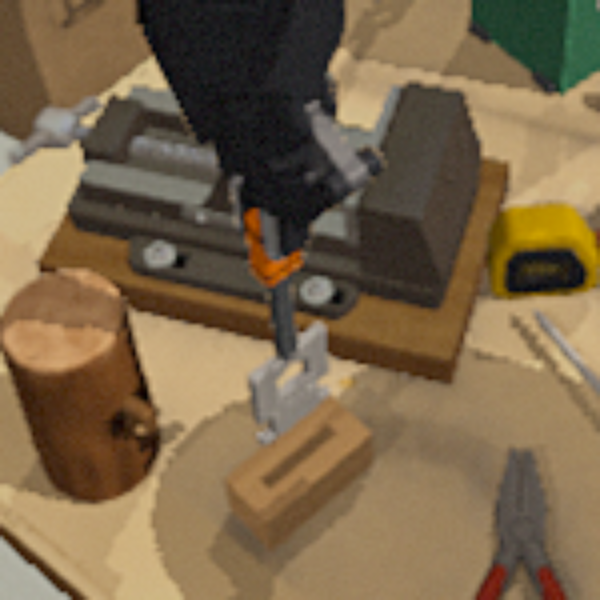

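Request:
play_rows(rows=[[-20,0,0,0],[-45,0,0,0],[-65,0,0,0],[-78,0,0,0],[-80,0,0,0],[-80,0,0,0]])

```text
time_s: 4.95
ee_pos: [422.1, 161.7, 285.1]
tcp_rot: [0.705, 0.059, 0.704, -0.059]
force: [-0.3, 0.1, -2.0]
grip_width: 12.8
```

```bash
python3 go.py -20 0 285
```

```text
t 4.95 ee [422.13 161.68 285.08] yaw -9.57 toolx [ 0.001  0.    -1.   ] F [-0.33  0.1  -2.03] w 12.8 j6 1.81
shift [ 1.000e-01 -3.862e+02  1.320e+02] turn about tool x 3.48
```

Request:
play_rows(rows=[[0,-15,5,0.5],[0,-40,14,1],[0,-67,23,1.5],[0,-95,32,2],[0,-122,42,2.5],[0,-150,51,3],[0,-178,61,3.5],[0,-205,70,3.5]])

```text
time_s: 5.62
ee_pos: [456.3, -53.6, 283.0]
tcp_rot: [0.702, 0.081, 0.703, -0.081]
force: [0.2, -0.4, -2.1]
grip_width: 12.4
```

```bash
python3 go.py -20 0 285
```

```text
t 5.62 ee [456.25 -53.55 283.01] yaw -13.11 toolx [-0.002  0.001 -1.   ] F [ 0.21 -0.37 -2.07] w 12.4 j6 1.4
shift [  -2.2 -175.4   73.6] turn about tool x -0.06
```

Request:
play_rows(rows=[[0,-28,12,0],[0,-58,25,0],[0,-88,38,0],[0,-118,51,0],[0,-145,62,0],[0,-165,70,0],[0,-172,73,0],[0,-172,73,0]])

```text
time_s: 6.28
ee_pos: [488.4, -237.3, 282.6]
tcp_rot: [0.702, 0.082, 0.703, -0.081]
force: [-0.6, 0.3, -2.4]
grip_width: 13.0
```

```bash
python3 go.py -20 0 285
```

```text
t 6.28 ee [ 488.4  -237.32  282.63] yaw -13.19 toolx [-0.002  0.002 -1.   ] F [-0.65  0.32 -2.41] w 13.0 j6 1.11
shift [-2.4 -3.7  0.6] turn about tool x -0.14
```

Request:
play_rows(rows=[[-1,-3.7,0.6,0],[-1,-3.7,0.6,0],[-1,-3.7,0.6,0],[-1,-3.7,0.6,0]])

```text
time_s: 6.62
ee_pos: [488.8, -239.0, 285.8]
tcp_rot: [0.703, 0.08, 0.702, -0.08]
force: [0.4, 0.1, -2.4]
grip_width: 12.6
```

```bash
python3 go.py -20 0 187; python3 - <<'E'
from h import *
p,d=snap('scene','s7'); q,_=snap('top','t7')
cv2.imwrite('pics/c7.png',np.hstack([cv2.resize(p[60:220,220:380],(400,400))[:,:,::-1],cv2.resize(q[140:240,280:380],(400,400))[:,:,::-1]]))
E
```

```text
t 6.62 ee [ 488.75 -238.99  285.83] yaw -13.01 toolx [ 0. -0. -1.] F [ 0.38  0.11 -2.36] w 12.6 j6 1.1
shift [98.8 -2.2 -0.2] turn about tool x 0.04
```

View pics/c7.png

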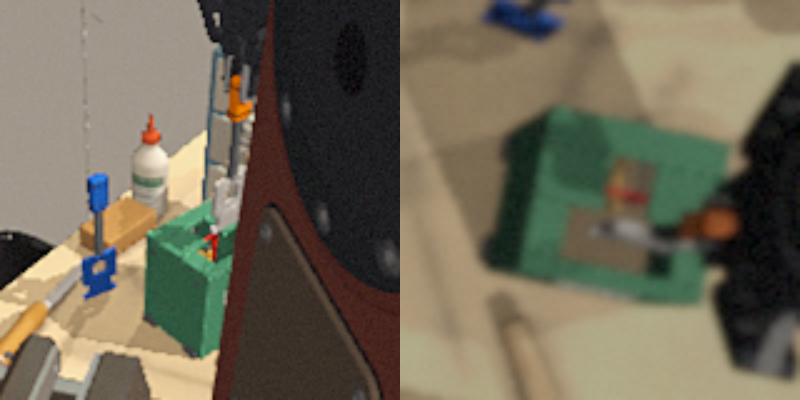

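The plate hangs over the mouth in both pictures. I'll measure the gauge in the cabinet frame.

```bash
python3 - <<'E'
from h import *
a=np.radians(-13.05); C=np.array([[np.cos(a),np.sin(a)],[-np.sin(a),np.cos(a)]])
for n,f in(('scene','s7'),('top','t7')):
    z=np.load(f'pics/{f}.npz'); d=z['d']; p=z['p'].astype(int); W=world(n,d)
    q=(W[...,:2]-[507.6,-245.6])@C.T
    for lo,hi in((150,163),(163,176),(176,190),(190,206),(206,222),(222,262),(262,300)):
        m=(d>0)&(W[...,2]>lo)&(W[...,2]<hi)&(abs(q[...,0]+20)<25)&(abs(q[...,1])<35)
        if m.sum(): Q=q[m]; print(n,lo,hi,m.sum(),'x',np.percentile(Q[:,0],[5,50,95]).round(1),'y',np.percentile(Q[:,1],[3,50,97]).round(1), 'zmin',W[m][:,2].min().round(1))
E
```

```text
scene 150 163 37 x [-23.6 -21.7 -17.7] y [-14.    7.5  24.5] zmin 152.7
scene 163 176 33 x [-23.9 -22.6 -20.9] y [-11.7   6.3  18. ] zmin 163.2
scene 176 190 53 x [-23.8 -22.2 -17.7] y [-12.3   6.2  25. ] zmin 176.1
scene 190 206 45 x [-23.5 -22.2 -16.9] y [-13.7  14.8  25.8] zmin 190.1
scene 206 222 57 x [-24.1 -22.2 -17.9] y [-16.4   6.6  24.3] zmin 206.2
scene 222 262 63 x [-24.9 -22.8 -17.1] y [-2.2  5.3  7.4] zmin 222.8
scene 262 300 90 x [-28.  -24.5 -17.1] y [-6.1  6.3 13.6] zmin 262.3
top 150 163 14 x [-24.2 -23.7 -19.9] y [-18.8  12.4  25.3] zmin 153.7
top 163 176 8 x [-24.3 -24.1 -23.9] y [-14.7   0.5  16.7] zmin 163.5
top 176 190 18 x [-24.5 -24.1 -19.9] y [-17.2   9.4  25.4] zmin 177.9
top 190 206 17 x [-24.4 -24.2 -20.1] y [-18.9  13.4  25.8] zmin 190.8
top 206 222 38 x [-24.4 -22.4 -19. ] y [-13.   13.5  25.4] zmin 206.8
top 222 262 28 x [-25.5 -22.8 -18.3] y [0.8 7.  7.8] zmin 223.5
top 262 300 20 x [-28.8 -22.8 -16.2] y [ 8.  13.  13.7] zmin 262.5
```

Request:
play_rows(rows=[[0,-2.2,-1,0],[0,-2.2,-1,0],[5,-2.2,-1,0],[15,-2.2,-1,0],[25,-2.2,-1,0],[25,-2.2,-1,0],[25,-2.2,-1,0]])

```text
time_s: 7.3
ee_pos: [486.7, -241.5, 259.2]
tcp_rot: [0.702, 0.081, 0.703, -0.08]
force: [-0.2, 1.7, -1.1]
grip_width: 12.6
```

```bash
python3 go.py -21 0 185
```

```text
t 7.3 ee [ 486.67 -241.47  259.24] yaw -13.07 toolx [-0.002  0.001 -1.   ] F [-0.17  1.7  -1.05] w 12.6 j6 1.1
shift [74.2  0.6  0.5] turn about tool x -0.02
```

Request:
play_rows(rows=[[0,0.5,0.3,0],[4,0.5,0.3,0],[10,0.5,0.3,0],[18,0.5,0.3,0],[26,0.5,0.3,0],[34,0.5,0.3,0],[40,0.5,0.3,0],[40,0.5,0.3,0]])

```text
time_s: 7.97
ee_pos: [487.0, -240.9, 218.6]
tcp_rot: [0.702, 0.081, 0.703, -0.08]
force: [0.0, 0.6, -2.9]
grip_width: 12.4
```

```bash
python3 go.py -21 0 185
```

```text
t 7.97 ee [ 486.96 -240.92  218.58] yaw -13.07 toolx [-0.002  0.002 -1.   ] F [ 0.01  0.56 -2.94] w 12.4 j6 1.1
shift [33.6  0.1  0.2] turn about tool x -0.02
```

Request:
play_rows(rows=[[6,0,0.1,0],[14,0,0.1,0],[22,0,0.1,0],[29,0,0.1,0],[33.5,0,0.1,0],[33.5,0,0.1,0],[33.5,0,0.1,0],[33.5,0,0.1,0]])

```text
time_s: 8.63
ee_pos: [487.8, -241.6, 187.4]
tcp_rot: [0.703, 0.08, 0.702, -0.081]
force: [-0.5, 0.6, -1.5]
grip_width: 12.5
```

```bash
python3 go.py -8 0 185; python3 - <<'E'
from h import *
a=np.radians(-13.05); C=np.array([[np.cos(a),np.sin(a)],[-np.sin(a),np.cos(a)]])
p,d=snap('top','t8'); s,ds=snap('scene','s8')
cv2.imwrite('pics/c8.png',np.hstack([cv2.resize(s[60:220,220:380],(400,400))[:,:,::-1],cv2.resize(p[150:230,290:370],(400,400))[:,:,::-1]]))
for n,D in(('top',d),('scene',ds)):
    W=world(n,D); q=(W[...,:2]-[507.6,-245.6])@C.T
    m=(D>0)&(W[...,2]>60)&(W[...,2]<122)&(abs(q[...,0]+22)<12)&(abs(q[...,1])<28)
    Q=np.c_[q[m],W[m][:,2]]; print(n,len(Q)); print(Q[np.argsort(-Q[:,2])][:14].round(1))
E
```

```text
t 8.63 ee [ 487.8  -241.57  187.42] yaw -13.07 toolx [ 0. -0. -1.] F [-0.48  0.61 -1.51] w 12.5 j6 1.1
shift [ 2.4  0.6 12.2] turn about tool x -0.02
top 53
[[-19.4  13.3 119.7]
 [-22.1  14.9 118.6]
 [-24.4  14.3 118.3]
 [-24.7   4.5 118. ]
 [-21.5  12.4 117.9]
 [-22.5  17.  117.8]
 [-22.3   4.8 117.5]
 [-23.5  21.5 117.1]
 [-23.3   9.4 117. ]
 [-19.6  14.9 116.6]
 [-20.6  19.6 116.5]
 [-20.9   9.7 116.4]
 [-21.1  21.8 116.2]
 [-20.1  17.1 116.1]]
scene 46
[[-23.4   3.  121.8]
 [-20.6   3.9 120.5]
 [-24.   -0.4 120.4]
 [-25.    4.4 120. ]
 [-23.  -17.4 118. ]
 [-19.8   6.6 117.9]
 [-23.6  -5.1 117.7]
 [-22.   16.5 117.5]
 [-22.4   9.2 117.3]
 [-24.2 -20.3 117.2]
 [-20.4  11.  117.1]
 [-20.6   3.5 116.9]
 [-23.2   6.  116.2]
 [-22.2  12.7 115.6]]
```

View pics/c8.png

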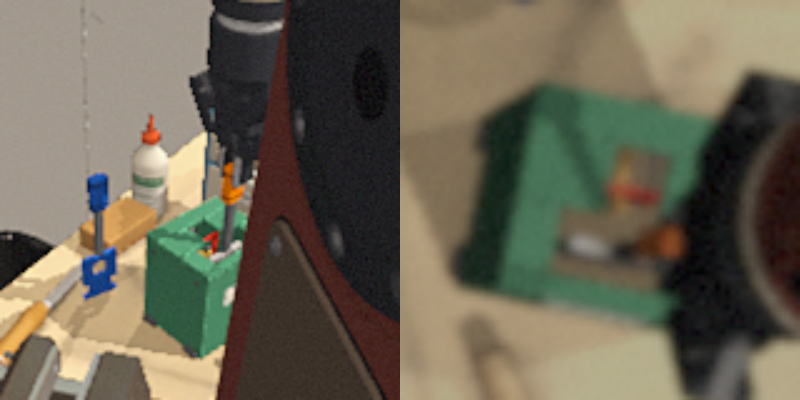

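```bash
python3 go.py -8 0 184.5
```

```text
t 8.73 ee [ 487.89 -241.63  187.56] yaw -13.07 toolx [ 0.001 -0.    -1.   ] F [ 0.81 -0.51 -2.35] w 12.5 j6 1.1
shift [ 3.1  0.6 12.1] turn about tool x -0.02
```

Request:
play_rows(rows=[[1,0.5,0,0],[2.4,0.5,0,0],[2.4,0.5,2,0],[2.4,0.5,4,0],[2.4,0.5,6,0],[2.4,0.5,8,0],[2.4,0.5,8,0],[2.4,0.5,8,0]])

```text
time_s: 9.4
ee_pos: [495.7, -242.8, 184.6]
tcp_rot: [0.702, 0.08, 0.703, -0.08]
force: [0.8, -0.7, -2.1]
grip_width: 12.8
```

```bash
python3 go.py -7 0 185
```

```text
t 9.4 ee [ 495.7  -242.8   184.64] yaw -13.06 toolx [-0.  0. -1.] F [ 0.79 -0.72 -2.06] w 12.8 j6 1.11
shift [-0.4 -0.   5.2] turn about tool x -0.01
```

Request:
play_rows(rows=[[-0.4,0,2,0],[-0.4,0,4,0],[-0.4,0,5,0],[-0.4,0,6,0],[-0.4,0,6,0]])

```text
time_s: 9.82
ee_pos: [501.6, -244.2, 185.0]
tcp_rot: [0.703, 0.081, 0.703, -0.08]
force: [0.4, -0.3, -1.1]
grip_width: 12.6
```

```bash
python3 go.py -3 0 185
```

```text
t 9.82 ee [ 501.58 -244.17  185.  ] yaw -13.07 toolx [ 0.  0. -1.] F [ 0.42 -0.3  -1.08] w 12.6 j6 1.11
shift [ 0.  -0.   3.2] turn about tool x -0.02
```

Request:
play_rows(rows=[[0,0,0.7,0],[0,0,1.4,0],[0,0,2,0],[0,0,2,0]])

```text
time_s: 10.15
ee_pos: [503.4, -244.6, 185.0]
tcp_rot: [0.703, 0.081, 0.703, -0.08]
force: [0.4, -0.1, -2.3]
grip_width: 12.5
```

Request:
play_rows(rows=[[0,0,0.7,0],[0,0,1.4,0],[0,0,1.4,0]])

```text
time_s: 10.4
ee_pos: [504.8, -244.9, 185.1]
tcp_rot: [0.703, 0.081, 0.702, -0.08]
force: [0.5, -0.7, -1.9]
grip_width: 12.5
```

```bash
python3 go.py -3 0 185
```

```text
t 10.4 ee [ 504.85 -244.94  185.07] yaw -13.07 toolx [ 0.  0. -1.] F [ 0.51 -0.65 -1.9 ] w 12.5 j6 1.11
shift [ 0.1 -0.  -0.2] turn about tool x -0.02
```

Request:
play_rows(rows=[[0,0,0.7,0],[0,0,1.4,0],[0,0,1.4,0]])

```text
time_s: 10.65
ee_pos: [506.2, -245.3, 185.1]
tcp_rot: [0.703, 0.081, 0.702, -0.08]
force: [2.1, -0.6, -2.0]
grip_width: 12.7
```

Request:
play_rows(rows=[[0,0,0.7,0],[0,0,1.4,0],[0,0,1.4,0]])

```text
time_s: 10.9
ee_pos: [507.6, -245.6, 185.1]
tcp_rot: [0.703, 0.08, 0.703, -0.08]
force: [0.3, -0.1, -1.5]
grip_width: 12.7
```

```bash
python3 go.py 0 0 185
```

```text
t 10.9 ee [ 507.57 -245.57  185.06] yaw -13.07 toolx [ 0.  0. -1.] F [ 0.26 -0.13 -1.47] w 12.7 j6 1.12
shift [ 0.1 -0.   0. ] turn about tool x -0.02
```

Request:
play_rows(rows=[[0,0,0.8,0],[0,0,1.6,0],[0,0,2.4,0],[0,0,2.4,0]])

```text
time_s: 11.23
ee_pos: [509.9, -246.1, 185.1]
tcp_rot: [0.703, 0.081, 0.702, -0.08]
force: [0.2, -0.1, -1.2]
grip_width: 12.6
```

Request:
play_rows(rows=[[0,0,0.8,0],[0,0,1.6,0],[0,0,2.4,0],[0,0,2.4,0]])

```text
time_s: 11.57
ee_pos: [512.3, -246.7, 185.1]
tcp_rot: [0.703, 0.08, 0.702, -0.08]
force: [0.6, -0.7, -1.2]
grip_width: 12.9
```

```bash
python3 go.py 12 0 185
```

```text
t 11.57 ee [ 512.27 -246.68  185.08] yaw -13.07 toolx [ 0.  0. -1.] F [ 0.58 -0.73 -1.23] w 12.9 j6 1.12
shift [ 0.1 -0.   7.2] turn about tool x -0.02
```

Request:
play_rows(rows=[[0,0,0.8,0],[0,0,1.6,0],[0,0,2.4,0],[0,0,3.2,0],[0,0,3.2,0]])

```text
time_s: 11.98
ee_pos: [515.3, -247.3, 185.0]
tcp_rot: [0.702, 0.081, 0.703, -0.08]
force: [-1.2, 0.8, -1.5]
grip_width: 12.8
```

Request:
play_rows(rows=[[0,0,0.8,0],[0,0,1.6,0],[0,0,2.4,0],[0,0,3.2,0],[0,0,4,0],[0,0,4,0]])

```text
time_s: 12.48
ee_pos: [519.2, -248.3, 185.0]
tcp_rot: [0.702, 0.081, 0.703, -0.08]
force: [-0.9, 1.2, -0.5]
grip_width: 12.5
```

```bash
python3 go.py 12 0 185; python3 - <<'E'
from h import *
import time
for i in range(4):
    p,d=r.snapshot('top'); print(r.state()['force'].round(2))
a=np.radians(-13.05); C=np.array([[np.cos(a),np.sin(a)],[-np.sin(a),np.cos(a)]])
s,ds=snap('scene','s9'); cv2.imwrite('pics/t9.png',p[:,:,::-1])
cv2.imwrite('pics/c9.png',np.hstack([cv2.resize(s[90:210,250:370],(400,400))[:,:,::-1],cv2.resize(p[150:230,290:370],(400,400))[:,:,::-1]]))
E
```

```text
t 12.48 ee [ 519.23 -248.26  185.03] yaw -13.07 toolx [-0.  0. -1.] F [-0.93  1.16 -0.55] w 12.5 j6 1.13
shift [ 0.  -0.   0.1] turn about tool x -0.02
[-2.42  1.06 -1.47]
[-1.77  0.37 -1.32]
[-2.7   0.8  -0.61]
[-1.28  1.3  -1.08]
```

View pics/c9.png

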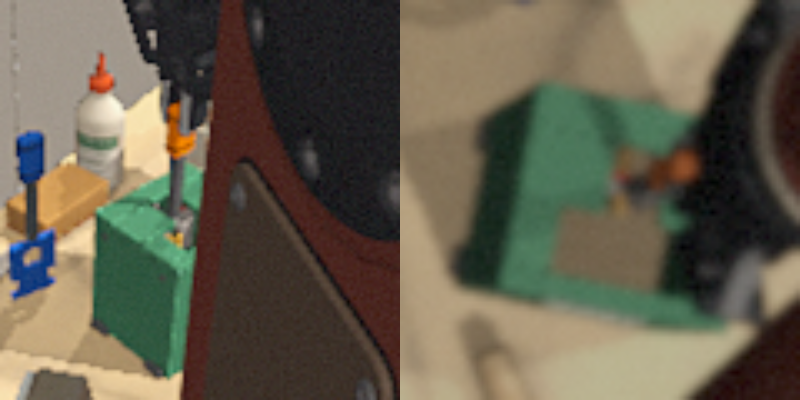

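Keeper force is about 2 N back on the plate, and the brass tip now shows in front of the stem (top crop ~(620,205)). I'm lowering.

Request:
play_rows(rows=[[1,0,0,0],[2.5,0,0,0],[4,0,0,0],[5.5,0,0,0],[7,0,0,0],[8,0,0,0],[8,0,0,0]])

```text
time_s: 13.32
ee_pos: [519.0, -248.2, 176.7]
tcp_rot: [0.702, 0.081, 0.703, -0.08]
force: [-2.3, -0.2, -3.7]
grip_width: 12.6
```

Request:
play_rows(rows=[[0.5,0,0,0],[1,0,0,0],[1.5,0,0,0],[1.5,0,0,0]])

```text
time_s: 13.65
ee_pos: [519.2, -248.3, 175.5]
tcp_rot: [0.703, 0.081, 0.702, -0.08]
force: [-2.1, 0.1, -1.7]
grip_width: 12.6
```

```bash
python3 go.py 11.5 0 173
```

```text
t 13.65 ee [ 519.17 -248.27  175.53] yaw -13.07 toolx [ 0.  0. -1.] F [-2.07  0.1  -1.67] w 12.6 j6 1.13
shift [ 2.5 -0.  -0.4] turn about tool x -0.02
```

Request:
play_rows(rows=[[0.4,0,0,0],[0.8,0,0,0],[1,0,0,0],[1,0,0,0]])

```text
time_s: 13.98
ee_pos: [519.1, -248.2, 174.5]
tcp_rot: [0.702, 0.081, 0.703, -0.08]
force: [-0.3, 0.9, -0.7]
grip_width: 12.7
```

Request:
play_rows(rows=[[0.3,0,0,0],[0.6,0,0,0],[0.8,0,0,0],[0.8,0,0,0]])

```text
time_s: 14.32
ee_pos: [519.2, -248.2, 173.7]
tcp_rot: [0.702, 0.081, 0.703, -0.08]
force: [-1.9, 0.1, -1.5]
grip_width: 12.8
```

Request:
play_rows(rows=[[0.3,0,0,0],[0.6,0,0,0],[0.6,0,0,0]])

```text
time_s: 14.57
ee_pos: [519.2, -248.2, 173.1]
tcp_rot: [0.703, 0.081, 0.703, -0.08]
force: [-1.8, 0.6, -2.1]
grip_width: 12.6
```

Request:
play_rows(rows=[[0.3,0,0,0],[0.6,0,0,0],[0.6,0,0,0]])

```text
time_s: 14.82
ee_pos: [519.1, -248.3, 172.5]
tcp_rot: [0.702, 0.081, 0.703, -0.08]
force: [-1.7, -0.3, -1.4]
grip_width: 12.6
```

Request:
play_rows(rows=[[0.3,0,0,0],[0.6,0,0,0],[0.6,0,0,0]])

```text
time_s: 15.07
ee_pos: [519.1, -248.2, 171.9]
tcp_rot: [0.702, 0.081, 0.703, -0.08]
force: [-1.4, -0.4, -2.1]
grip_width: 12.7
```

Request:
play_rows(rows=[[0.3,0,0,0],[0.5,0,0,0],[0.5,0,0,0]])

```text
time_s: 15.32
ee_pos: [519.2, -248.3, 171.5]
tcp_rot: [0.703, 0.081, 0.702, -0.08]
force: [-2.4, -0.6, -1.9]
grip_width: 13.0
```

Request:
play_rows(rows=[[0.3,0,0,0],[0.5,0,0,0],[0.5,0,0,0]])

```text
time_s: 15.57
ee_pos: [519.2, -248.3, 171.1]
tcp_rot: [0.703, 0.08, 0.702, -0.08]
force: [-1.6, 0.1, 1.2]
grip_width: 12.7
```

Request:
play_rows(rows=[[0.3,0,0,0],[0.5,0,0,0],[0.5,0,0,0]])

```text
time_s: 15.82
ee_pos: [519.3, -248.3, 170.7]
tcp_rot: [0.703, 0.08, 0.702, -0.081]
force: [-1.9, -0.1, 2.1]
grip_width: 12.4
```

Request:
play_rows(rows=[[0.3,0,0,0],[0.5,0,0,0],[0.5,0,0,0]])

```text
time_s: 16.07
ee_pos: [519.3, -248.3, 170.3]
tcp_rot: [0.703, 0.08, 0.702, -0.081]
force: [-1.7, 1.1, 4.6]
grip_width: 12.6
```

```bash
python3 - <<'E'
from h import *
for i in range(6):
    r.snapshot('top'); s=r.state(); print(s['force'].round(2),s['ee_pos'].round(2),s['time_s'])
E
```

```text
[-1.25  0.24  4.51] [ 519.28 -248.36  170.29] 16.1167
[-2.04  1.63  4.  ] [ 519.3  -248.36  170.29] 16.1667
[-2.21 -0.27  5.73] [ 519.31 -248.35  170.27] 16.2167
[-1.48  1.39  5.62] [ 519.29 -248.36  170.24] 16.2667
[-2.73  1.2   4.63] [ 519.29 -248.35  170.24] 16.3167
[-2.45  0.53  4.6 ] [ 519.28 -248.34  170.22] 16.3667
```

Request:
play_rows(rows=[[0,0,0,0],[0,0,0,0],[0,0,0,0],[0,0,0,0]])

```text
time_s: 16.7
ee_pos: [519.3, -248.3, 170.2]
tcp_rot: [0.703, 0.08, 0.702, -0.081]
force: [-1.8, 1.1, 5.3]
grip_width: 12.6
```

Request:
play_rows(rows=[[-0.3,0,0,0],[-0.5,0,0,0],[-0.5,0,-0.5,0],[-0.5,0,-1,0],[-0.5,0,-1,0]])

```text
time_s: 17.12
ee_pos: [518.5, -248.1, 170.5]
tcp_rot: [0.703, 0.08, 0.702, -0.081]
force: [-0.7, -1.4, 2.7]
grip_width: 12.8
```

Request:
play_rows(rows=[[0,0,-0.4,0],[0,0,-0.8,0],[0,0,-0.8,0]])

```text
time_s: 17.37
ee_pos: [517.5, -248.0, 170.5]
tcp_rot: [0.703, 0.08, 0.702, -0.081]
force: [1.5, -1.1, 1.3]
grip_width: 12.9
```

```bash
python3 go.py 8 0 171; python3 - <<'E'
from h import *
F=[]
for i in range(5):
    r.snapshot('top'); s=r.state(); F.append(s['force'])
print(np.mean(F,0).round(2))
E
```

```text
t 17.37 ee [ 517.48 -247.97  170.51] yaw -13.07 toolx [ 0. -0. -1.] F [ 1.53 -1.07  1.28] w 12.9 j6 1.12
shift [-0.5  0.1 -2.2] turn about tool x -0.02
[ 0.67 -0.81  1.75]
```

Request:
play_rows(rows=[[0.2,0,0,0],[0.3,0,0,0],[0.3,0,0,0],[0.3,0,0,0],[0.3,0,0,0],[0.3,0,0,0]])

```text
time_s: 18.12
ee_pos: [517.5, -247.9, 170.3]
tcp_rot: [0.703, 0.08, 0.702, -0.08]
force: [0.2, -0.7, 4.4]
grip_width: 12.6
```

```bash
python3 - <<'E'
from h import *
F=[]
for i in range(6):
    r.snapshot('top'); s=r.state(); F.append(s['force'])
print(np.mean(F,0).round(2),s['ee_pos'])
E
```

```text
[ 0.98 -0.99  4.23] [ 517.46494659 -247.90335144  170.23336488]
```

Request:
play_rows(rows=[[0,0,0,0],[0,0,0,0],[0,0,0,0],[0,0,0,0],[0,0,0,0],[0,0,0,0]], claw=0.5)

```text
time_s: 18.92
ee_pos: [517.3, -247.7, 169.9]
tcp_rot: [0.702, 0.081, 0.703, -0.08]
force: [0.2, 0.3, 0.4]
grip_width: 42.8
```

```bash
python3 go.py 10 0 171; python3 - <<'E'
from h import *
p,d=snap('top','t10'); s,ds=snap('scene','s10')
cv2.imwrite('pics/c10.png',np.hstack([cv2.resize(s[90:210,250:370],(400,400))[:,:,::-1],cv2.resize(p[150:230,290:370],(400,400))[:,:,::-1]]))
E
```

```text
t 18.92 ee [ 517.31 -247.71  169.95] yaw -13.07 toolx [-0.  0. -1.] F [0.17 0.3  0.4 ] w 42.8 j6 1.12
shift [-1.1 -0.1  0.1] turn about tool x -0.02
```

View pics/c10.png

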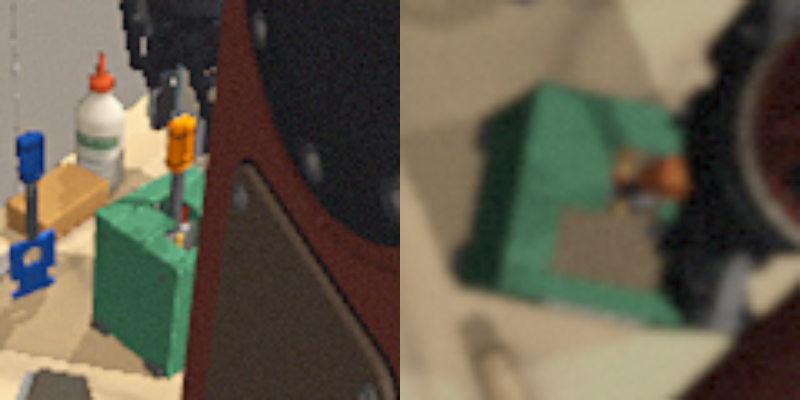

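The gauge hangs upright and released. Now I'll raise the gripper.

Request:
play_rows(rows=[[-3,0,0,0],[-10,0,0,0],[-22,0,0,0],[-40,0,0,0],[-60,0,0,0],[-80,0,0,0],[-100,0,0,0],[-110,0,0,0]])

```text
time_s: 19.68
ee_pos: [518.0, -248.3, 284.1]
tcp_rot: [0.704, 0.08, 0.701, -0.081]
force: [0.4, -0.7, 0.4]
grip_width: 42.9
```

Request:
play_rows(rows=[[0,20,-10,0],[0,50,-25,0],[0,80,-40,0],[0,110,-50,0],[0,140,-60,0],[0,150,-60,0],[0,150,-60,0],[0,150,-60,0]])

```text
time_s: 20.35
ee_pos: [493.2, -88.2, 280.5]
tcp_rot: [0.703, 0.08, 0.702, -0.08]
force: [0.0, 0.1, -0.4]
grip_width: 43.0
```

```bash
python3 - <<'E'
from h import *
print(r.state()['ee_pos'],r.state()['dq'].round(3))
a=np.radians(-13.05); C=np.array([[np.cos(a),np.sin(a)],[-np.sin(a),np.cos(a)]])
p,d=snap('top','t11'); s,ds=snap('scene','s11')
cv2.imwrite('pics/c11.png',np.hstack([cv2.resize(s[90:210,250:370],(400,400))[:,:,::-1],cv2.resize(p[150:230,290:370],(400,400))[:,:,::-1]]))
for n,D,I in(('top',d,p),('scene',ds,s)):
    W=world(n,D); q=(W[...,:2]-[507.6,-245.6])@C.T
    for lo,hi in ((132,160),(160,208),(206,215)):
        m=(D>0)&(W[...,2]>lo)&(W[...,2]<hi)&(abs(q[...,0]-8)<22)&(abs(q[...,1])<22)
        if m.sum(): Q=q[m]; print(n,lo,hi,m.sum(),Q.min(0).round(1),Q.max(0).round(1),W[m][:,2].max().round(1))
E
```

```text
[493.19070803 -88.22270427 280.54050397] [-0.029  0.015  0.004 -0.004 -0.002 -0.004]
scene 132 160 36 [ 4.3 -7. ] [14.2  5.7] 158.9
scene 160 208 110 [  1.3 -10.3] [17.2 11.9] 207.9
scene 206 215 36 [  2.2 -10.5] [16.3 11. ] 213.8
```

View pics/c11.png

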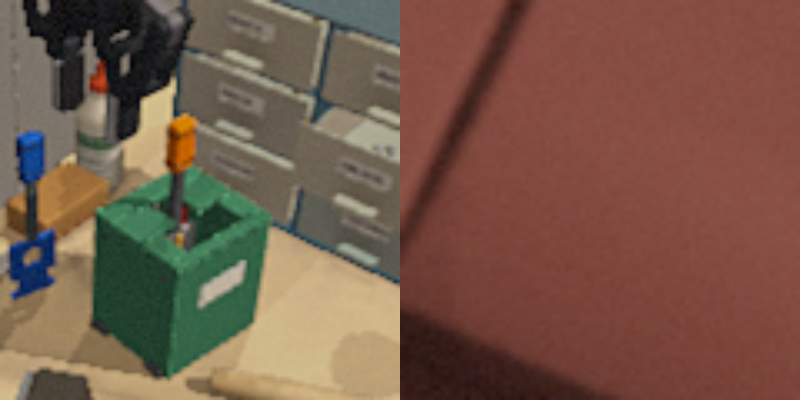

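The gauge hangs upright: grip centre at cabinet x ≈ 9, y ≈ 0.5, eye ≈ 93 mm up, with the brass tip in front of the plate. I'm handing in.

```bash
python3 -c "
from workcell import r
print(r.close_job()); print(r.state()['time_s'])"
```

```text
the job is handed in; nothing more can be done
None
the job is handed in; nothing more can be done
```

The gauge is hanging on the hook behind the tip, released, with the gripper well clear. I handed the job in at about 20 s; it gave no verdict.

- **Carrying and hooking:** I lifted the gauge from the stand and lowered it through the wide mouth. The plate passed over the tip at the first try, and the keeper pushed back with about 2 N.
- **Seating:** The eye met the peg with its upper side about 92.5 mm up, close to the 92–94 mm estimated from the pictures. I pressed at about 6–6.5 N, a little over the 5 N asked, and held it. I eased off to slide the plate forward towards the tip, pressed again at about 6 N, and then let go.
- **Last check (scene camera):** The grip centre is at about x 9 mm, y 0.5 mm in the cabinet frame. That puts the eye about 93 mm up, and the gauge is upright.

I could not do two final checks:
- **Top camera:** its last view was blocked by the arm, so the final position rests on the scene camera alone, at about 2 mm accuracy.
- **Tape measure and handles:** I did not measure their positions again. The arm did not go near them.

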